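# Start the screw lid of the squat jar and close it

## Robot

A 6-joint arm with a two-finger parallel gripper is mounted at the origin on the work surface; the furniture and walls round the work are solid. World frame = base frame: x ahead of the robot, y to its left, z up, the work surface at z = 0. Lengths are in m, angles in rad, forces in N, time in s.
With the tool pointing down it reaches from about 0.25 to 0.775 m from the base axis. Payload 4 kg.
Tool frame: the origin (TCP) lies at the very end of the fingers, on their centre line; the grasp point (between the pads) lies 19 mm behind it; z points along the fingers, y is the line along which they close (so a half turn about z gives the same grasp; the last joint's range is limited). The gripper opens to 94 mm and grips with 3 to 60 N. Pads are 16 mm wide; open, the fingers measure 119 mm over their backs; the gripper's body (75 mm by 177 mm) begins 78 mm behind the grasp point.
Start: joints at [1.197, 0.087, 1.371, -0, 1.684, -0.103], TCP at [0.147, 0.53, 0.206] pointing down, gripper open.
Joint ranges: [-3.1, 3.1], [-0.76, 2.03], [0.27, 2.55], [-1.08, 4.22], [0.17, 2.65], [-2.57, 2.57]. Speed limits (rad/s): [2.79, 2.79, 3.14, 3.14, 3.14, 3.14].

## Interface

Orientations are given as [roll, pitch, yaw] about the fixed x, y, z axes, in that order (R = Rz(yaw) Ry(pitch) Rx(roll)).
In Python, from bench import robot, vision gives the robot as it stands.
- The arm moves only by the shell command python3 -m crank 'ROWS'. ROWS is JSON, a list of rows, each a list of 3 entries, a list of its own where there are three numbers: the closure, from 0 (fully open) to 1 (shut), then the shift along the tool's x, y, z in m, then the turn, a rotation vector about the tool's x, y, z in degrees. A call has 1 to 8 rows; each row shifts and turns the commanded pose from where the row before left it, along the tool's axes as they then stand; what a row does not reach is not made up. A row lasts 1/10 s, in which the tool goes at most 50 mm and 8.59 degrees, less where a joint would pass 70% of its speed; a pose out of reach is approached as far as the arm can. A call with a gripper value outside its range is refused whole. The fingers move at their own pace and stop on an object; the grip force is fixed at half the most. Time passes only in rows, so rows that do not move let the fingers close. It gives the time, the measured TCP pose, the force, the opening and the grip force at its end, in the units of the state.
- robot.get_obs(): the state, without advancing time (a new reading comes with each control period).
- vision.snapshot(name): name is "side" or "top"; returns a dict with "color" (420x560x3 uint8, red, green, blue), "z_map" (420x560 float32, m along the optical axis (not along the pixel's ray), 0 where there is no reading), "fx", "fy", "cx", "cy" (pixels), "R" (3x3) and "t" (3): a world point X has camera coordinates R X + t. Camera axes: x right, y down, z forward; pixel columns grow to the right and rows downward; lengths in m; the calibration is good to about 2 mm. A picture is of the moment at which its call begins.
- robot.close_job(): hands the job in; it is judged then, once.
The state is a dict: "time": time; "joint_positions": joint angles; "qvel": joint speeds; "joint_torque": joint torques, N m; "tool_pos": TCP position; "ee_rot": TCP orientation; "wrist_force": force on the tool from outside, world axes, zero at the start; "wrist_torque": the same for the moment, N m; "width": finger opening in m; "finger_force": force on a finger pad.
Only numpy, scipy, OpenCV 4.12 (cv2) and the standard library are available. Lean on these libraries where they do the work, as an engineer would, in place of code of your own. Each camera call takes 0.05 s, during which the arm holds its last target. There are 200 camera calls.

## Task

The lid of the squat, wide jar has only been laid on its mouth and its thread has not caught. Turn the lid backward (counter-clockwise seen from above) until it drops into the start of the thread, then turn it forward (clockwise) until it is fully closed, and let go. Leave the small round ink pot where it stands.

Things in the scene. Friction and masses are not known exactly. Their poses are not given: they have to be found in the camera images.
- jar: Squat white plastic jar, 92 mm across, shoulder 76 mm above the table, fixed to the table (cannot turn); not the tall slim jar of the same make, which is already shut. Origin: centre of its underside, on the thread axis, z up. x axis towards the start mark, a raised grey rib down its side. Lid origin above jar origin: 93 mm undropped, 83 mm dropped (falls if free; lower it if gripped).
- mark (a point): Start mark on the squat jar's side, 48 mm from the axis along the jar's x, 66 mm up. The thread drops in only where the lid's nose points at this mark: from 12 degrees short of it (clockwise) to 15 past it (counter-clockwise). There, at 17, a wall stops the lid turning farther back, dropped or not; forced against that wall it may stick and not drop.
- lid: Loose grey screw lid, about 90 g, lying level on the squat jar's neck: skirt 74 mm across, flat top 29 mm above its origin; on top an upright grip bar 56 long, 13 wide, 28 mm high (bar top 57 mm above origin), to be pinched from above. Origin: centre of the skirt's lower rim. x axis along the bar to its nosed end.
- nose (a point): Tip of the small nose at one foot of the bar, 35 mm from the axis along the lid's x, 31 mm above its origin. At the start it points 40 to 65 degrees clockwise (from above) of the mark; turned clockwise there it only binds, at 69. Once dropped at the mark, the lid turns clockwise, without sinking farther, to a firm stop 67 degrees from the mark.
- pot: Small closed ink pot with a blue lid, 58 mm across, 64 mm high, standing loose behind the jars. Origin: centre of its underside. Not to be moved.
Things that resemble listed ones, but are neither listed nor needed, are in the scene too. Leave any red look-alike of the lid alone.

How it is judged:
By the outcome, as a careful person would: the job done as asked, in the order asked, and still so for the second after the job is handed in, with the robot touching nothing.
It also fails if it takes over 35 s, if anything falls off the work surface, if the arm or the gripper's body presses on something with over 40 N, if the wrist force passes 120 N, or if a joint passes its speed limit or range.

## Working session

There is one attempt and no reset: what is moved stays moved. The work goes in short steps, Python scripts to look and compute and a shell command to move; the robot and the scene stay as the last step left them, time stands still between calls to the robot, and variables do not carry over. Pictures are saved under pics/ and viewed, at most 10 in all, crops included, and the job is handed in when it is done.

```bash
mkdir -p pics; python3 - <<'E'
from bench import robot, vision
import cv2,numpy as np
o=robot.get_obs();print(o['time'],o['tool_pos'],o['ee_rot'],o['width'])
for n in('top','side'):
    s=vision.snapshot(n);np.savez(f'pics/{n}0.npz',**s);cv2.imwrite(f'pics/{n}0.png',s['color'][:,:,::-1])
    R=np.array(s['R']);print(n,-R.T@s['t'],R.round(2).tolist(),s['fx'])
E
```

```text
0.0 [0.14693704 0.52945775 0.20433968] [-3.13946977e+00 -2.35432012e-04  2.87079124e+00] 0.09377593142829865
top [ 0.44897138 -0.06189763  0.93574484] [[0.03, -1.0, -0.01], [-1.0, -0.03, -0.07], [0.07, 0.01, -1.0]] 409.3295882296235
side [0.46415301 0.57817415 0.64823583] [[-0.99, -0.1, 0.0], [-0.07, 0.65, -0.75], [0.07, -0.75, -0.66]] 530.7958924869599
```

View pics/top0.png

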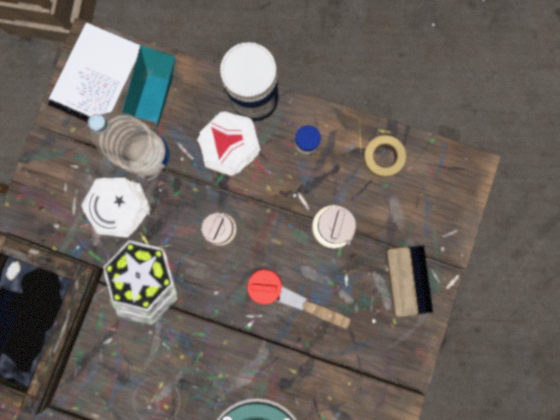

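View pics/side0.png

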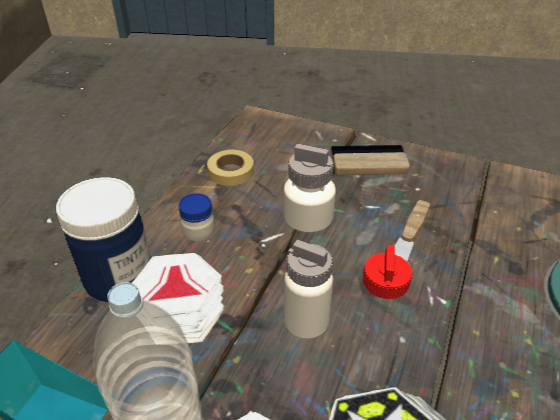

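Candidates: squat jar with lid at top (333,226) / side (310,200); slim shut jar at top (218,229) / side (308,300); red look-alike lid at top (265,287) / side (387,275). The wide one at top (333,226) fits. The pot is the blue lid at top (307,138). Next, a close crop.

```bash
cat > h.py <<'E'
import numpy as np
def load(f): return dict(np.load(f))
def pts(s):
    z=s['z_map'];v,u=np.mgrid[:420,:560]
    c=np.stack([(u-s['cx'])/s['fx']*z,(v-s['cy'])/s['fy']*z,z],-1)
    return (c-s['t'])@s['R']
def ray(s,u,v,h):
    o=-s['R'].T@s['t'];d=s['R'].T@np.array([(u-s['cx'])/s['fx'],(v-s['cy'])/s['fy'],1])
    return o+d*(h-o[2])/d[2]
def proj(s,X):
    c=s['R']@np.array(X)+s['t'];return c[0]/c[2]*s['fx']+s['cx'],c[1]/c[2]*s['fy']+s['cy']
E
python3 - <<'E'
from h import *
import cv2
t=load('pics/top0.npz');s=load('pics/side0.npz')
a=cv2.resize(t['color'][196:256,300:370],None,fx=7,fy=7,interpolation=cv2.INTER_CUBIC)[:560,:400]
a=cv2.resize(t['color'][198:254,306:362],(400,400),interpolation=cv2.INTER_CUBIC)
b=cv2.resize(s['color'][135:235,260:360],(400,400),interpolation=cv2.INTER_CUBIC)
cv2.imwrite('pics/crop0.png',np.hstack([a,b])[:,:,::-1])
for n,q,(x0,x1,y0,y1) in(('top',t,(306,362,198,254)),('side',s,(270,350,130,240))):
    P=pts(q);sub=P[y0:y1,x0:x1].reshape(-1,3)
    for lo,hi in((.143,.16),(.115,.128),(.07,.08)):
        m=(sub[:,2]>lo)&(sub[:,2]<hi)
        if m.sum()>5:
            p=sub[m];xy=p[:,:2].astype(np.float32);r=cv2.minAreaRect(xy)
            w,V=np.linalg.eigh(np.cov(xy.T));d=V[:,1]
            print(n,lo,m.sum(),p.mean(0).round(4),np.round(np.median(p[:,2]),4),'rect',np.round(r[0],4),np.round(r[1],4),'axis deg',np.degrees(np.arctan2(d[1],d[0])).round(1),'circ',cv2.minEnclosingCircle(xy))
for n,q,bx in(('pot',t,(290,325,120,158)),):
    P=pts(q)[bx[2]:bx[3],bx[0]:bx[1]].reshape(-1,3);m=(P[:,2]>.05)&(P[:,2]<.08);print(n,P[m].mean(0))
E
```

```text
top 0.143 201 [ 0.4973 -0.1535  0.1499] 0.1499 rect [ 0.4975 -0.1538] [0.013 0.056] axis deg 166.2 circ ((0.49771761894226074, -0.1530115008354187), 0.028324449434876442)
top 0.115 877 [ 0.4969 -0.1528  0.1226] 0.1226 rect [ 0.4974 -0.1539] [0.073  0.0747] axis deg 78.5 circ ((0.49766188859939575, -0.153777614235878), 0.03802116960287094)
top 0.07 157 [ 0.4838 -0.1356  0.0724] 0.0721 rect [ 0.4904 -0.1434] [0.0881 0.0591] axis deg -139.4 circ ((0.49688535928726196, -0.1571776419878006), 0.045651886612176895)
side 0.143 219 [ 0.4931 -0.1479  0.1467] 0.1469 rect [ 0.4826 -0.0484] [0.0543 0.2339] axis deg 135.8 circ ((0.5078348517417908, -0.04568157345056534), 0.11707066744565964)
side 0.115 668 [ 0.494  -0.1362  0.1202] 0.1199 rect [ 0.4928 -0.1427] [0.0747 0.0589] axis deg 175.5 circ ((0.4929678440093994, -0.14973199367523193), 0.038029517978429794)
side 0.07 408 [ 0.4937 -0.1304  0.0734] 0.0729 rect [ 0.4939 -0.1368] [0.0789 0.0509] axis deg -179.9 circ ((0.4938160181045532, -0.14787209033966064), 0.03969108313322067)
pot [ 0.68820068 -0.09369081  0.06181942]
```

View pics/crop0.png

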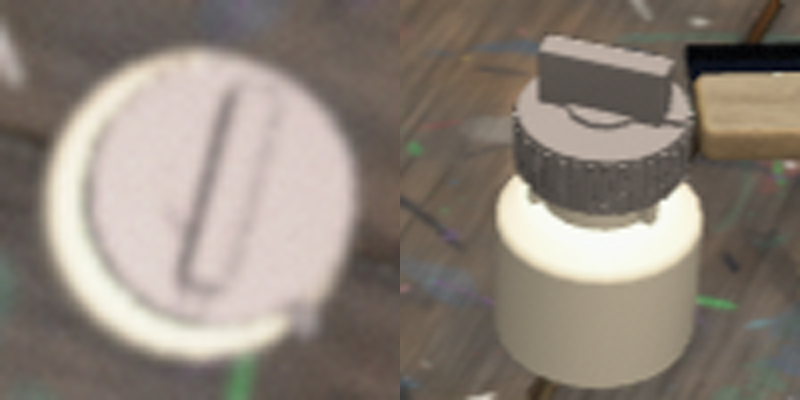

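```bash
python3 - <<'E'
from h import *
t=load('pics/top0.npz');s=load('pics/side0.npz')
c=np.array([.4973,-.1535])
r=ray(t,348.7,242.5,.07);d=r[:2]-c;print('rib',r,np.hypot(*d),np.degrees(np.arctan2(d[1],d[0])))
for a in(166.2,-13.8):
    X=[*(c+.035*np.array([np.cos(np.radians(a)),np.sin(np.radians(a))])),.124]
    u,v=proj(s,X);print(a,'side crop',400+(u-260)*4,(v-135)*4); u,v=proj(t,X);print('top crop',(u-306)/.14,(v-198)/.14)
# refine rib: dark grey pixels top
import cv2
g=t['color'].astype(int)
print(g[238:248,342:356].sum(2)//3)
from bench import robot
o=robot.get_obs();from scipy.spatial.transform import Rotation as Ro
Rt=Ro.from_euler('xyz',o['ee_rot']);print(Rt.as_matrix().round(3))
# target: tool y perpendicular to bar: tool x along bar
tgt=np.array([*c,.25]);print('tool shift now',Rt.inv().apply(tgt-o['tool_pos']))
E
```

```text
rib [ 0.46304467 -0.18646622  0.07      ] 0.047541548885678186 -136.09862760378275
166.2 side crop 671.0614389549366 111.42266677342832
top crop 183.86470328517856 310.1287981102719
-13.8 side crop 513.0049301903887 78.16100890323821
top crop 249.13505446596915 67.646730641111
[[211 210 210 210 209 208 201 202 188 166 130  97  86  87]
 [212 212 209 204 201 195 189 189 173 142 111  94  91  87]
 [212 208 202 193 179 169 172 169 146 114  93  86  87  92]
 [209 203 194 184 168 159 160 156 129 100  90  83  86  87]
 [211 211 207 196 175 161 159 151 123  94  85  85  82  85]
 [225 222 219 200 167 148 151 144 116  90  82  82  82  82]
 [230 225 206 171 138 124 135 125 107  86  82  81  80  78]
 [214 194 166 130 101 100 110 103  91  84  83  77  80  81]
 [169 140 119  97  91  90  94  92  91  86  87  85  82  82]
 [123 111  94  93  89  90  90  90  90  87  85  84  83  81]]
[[-0.964  0.267 -0.001]
 [ 0.267  0.964 -0.002]
 [ 0.    -0.002 -1.   ]]
tool shift now [-0.52025583 -0.56450436 -0.04456454]
```

The crop shows the wide, unsealed jar. The nose foot is at side crop (685,122), which puts the nose at yaw 166°. The grey rib is at top crop (305,318), which puts the mark at 224°, so the nose is 58° short. I'll grip at tool yaw −14° to keep the last joint in range.

```bash
python3 -m crank '[[0,[0,0,-0.03],[0,0,0]],[0,[-0.026,-0.028,-0.016],[0,0,0]],[0,[-0.03,-0.033,0],[0,0,0]],[0,[-0.03,-0.033,0],[0,0,0]],[0,[-0.03,-0.033,0],[0,0,0]],[0,[-0.03,-0.033,0],[0,0,0]],[0,[-0.03,-0.033,0],[0,0,0]],[0,[-0.03,-0.033,0],[0,0,0]]]'; python3 -m crank '[[0,[-0.03,-0.033,0],[0,0,0]],[0,[-0.03,-0.033,0],[0,0,0]],[0,[-0.03,-0.033,0],[0,0,0]],[0,[-0.03,-0.033,0],[0,0,0]],[0,[-0.03,-0.033,0],[0,0,0]],[0,[-0.03,-0.033,0],[0,0,0]],[0,[-0.03,-0.033,0],[0,0,0]],[0,[-0.03,-0.033,0],[0,0,0]]]'; python3 -m crank '[[0,[-0.03,-0.033,0],[0,0,0]],[0,[-0.03,-0.033,0],[0,0,0]],[0,[0,0,0],[0,0,8.5]],[0,[0,0,0],[0,0,8.5]],[0,[0,0,0],[0,0,8.5]],[0,[0,0,0],[0,0,8.5]],[0,[0,0,0],[0,0,8.5]],[0,[0,0,0],[0,0,8.5]]]'; python3 -m crank '[[0,[0,0,0],[0,0,8.5]],[0,[0,0,0],[0,0,8.5]],[0,[0,0,0],[0,0,8.5]],[0,[0,0,0],[0,0,8.5]],[0,[0,0,0],[0,0,8.5]],[0,[0,0,0],[0,0,8.5]],[0,[0,0,0],[0,0,8.5]],[0,[0,0,0],[0,0,8.5]]]'
```

```text
time: 0.9
tool_pos: [0.2853, 0.2554, 0.2511]
ee_rot: [-3.141, -0.0, 2.871]
wrist_force: [1.7, -0.1, 0.1]
width: 0.0947
finger_force: 0.0
time: 1.7
tool_pos: [0.446, -0.0633, 0.2511]
ee_rot: [3.141, -0.0, 2.87]
wrist_force: [0.4, 0.7, 0.7]
width: 0.0937
finger_force: 0.0
time: 2.5
tool_pos: [0.4857, -0.141, 0.2508]
ee_rot: [-3.141, -0.001, 1.974]
wrist_force: [0.2, -0.3, 0.1]
width: 0.0937
finger_force: 0.0
time: 3.3
tool_pos: [0.4857, -0.141, 0.2508]
ee_rot: [-3.14, 0.0, 0.788]
wrist_force: [0.2, -0.3, 0.1]
width: 0.0942
finger_force: 0.0
```

```bash
python3 -m crank '[[0,[0,0,0],[0,0,8.5]],[0,[0,0,0],[0,0,8.5]],[0,[0,0,0],[0,0,8.5]],[0,[0,0,0],[0,0,8.5]],[0,[0,0,0],[0,0,8.5]],[0,[0,0,0],[0,0,8.5]],[0,[0,0,0],[0,0,8]],[0,[0.014,0.0095,0.02],[0,0,0]]]'; python3 -m crank '[[0,[0,0,0.025],[0,0,0]],[0,[0,0,0.025],[0,0,0]],[0,[0,0,0],[0,0,0]]]'; python3 - <<'E'
from h import *
from bench import robot,vision
import cv2
o=robot.get_obs();print(o['tool_pos'],np.degrees(o['ee_rot']),o['joint_positions'])
s=vision.snapshot('side');cv2.imwrite('pics/side1.png',cv2.resize(s['color'][60:260,200:420],(660,600))[:,:,::-1])
E
```

```text
time: 4.1
tool_pos: [0.4983, -0.1534, 0.2345]
ee_rot: [3.141, -0.006, -0.237]
wrist_force: [0.3, -0.9, -0.8]
width: 0.0937
finger_force: 0.0
time: 4.4
tool_pos: [0.4948, -0.1526, 0.1766]
ee_rot: [-3.14, 0.01, -0.236]
wrist_force: [-0.5, 0.1, 0.1]
width: 0.0943
finger_force: 0.0
[ 0.49481149 -0.15256828  0.17659581] [-179.89856254    0.54441007  -13.51812713] [-4.08690214e-01  3.04316851e-02  1.48755512e+00  1.10991698e-04
  1.63327049e+00  1.39805674e+00]
```

View pics/side1.png

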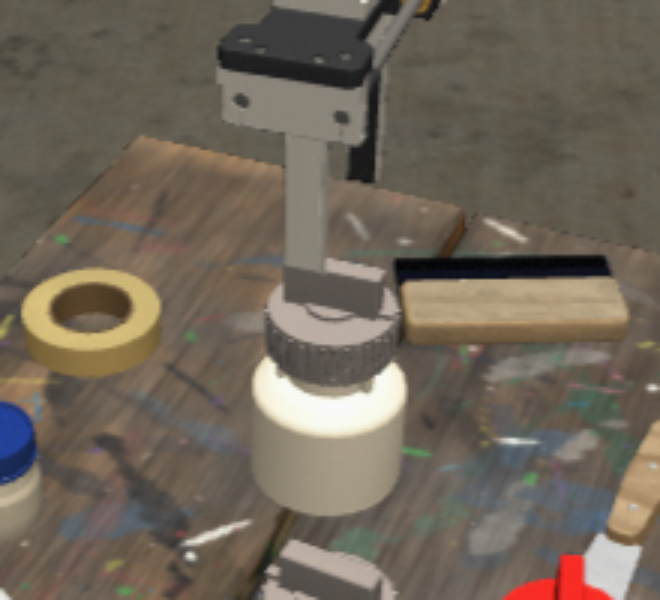

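The fingers straddle the bar: near finger at (305,200), bar at (335,290), nose at (390,315). I'll check the offset by projection before going lower.

```bash
python3 - <<'E'
from h import *
s=load('pics/side0.npz')
f=lambda X:[round((a-b)*3) for a,b in zip(proj(s,X),(200,60))]
c=np.array([.495,-.1526]);y=np.array([-.234,-.972])
for k in(-.047,.047,-.06): print('tip',k,f([*(c+k*y),.1766]))
print('lid bar top',f([.4973,-.1535,.150]))
E
```

```text
tip -0.047 [304, 264]
tip 0.047 [356, 175]
tip -0.06 [296, 278]
lid bar top [325, 258]
```

```bash
python3 -m crank '[[0,[0.001,0,0.02],[0,0,0.3]],[0,[0,0,0.02],[0,0,0]],[0,[0,0,0.009],[0,0,0]],[0,[0,0,0],[0,0,0]]]'; python3 -m crank '[[1,[0,0,0],[0,0,0]],[1,[0,0,0],[0,0,0]],[1,[0,0,0],[0,0,0]],[1,[0,0,0],[0,0,0]],[1,[0,0,0],[0,0,0]],[1,[0,0,0],[0,0,0]]]'
```

```text
time: 4.85
tool_pos: [0.498, -0.1537, 0.1321]
ee_rot: [-3.141, 0.001, -0.241]
wrist_force: [-1.0, 0.1, -0.4]
width: 0.0941
finger_force: 0.0
time: 5.45
tool_pos: [0.4984, -0.1538, 0.1326]
ee_rot: [-3.141, -0.0, -0.241]
wrist_force: [-0.8, 0.6, -0.4]
width: 0.0493
finger_force: 0.0
```

```bash
python3 -m crank '[[0.4,[-0.0015,0,0.0055],[0,0,0]],[1,[0,0,0],[0,0,0]],[1,[0,0,0],[0,0,0]],[1,[0,0,0],[0,0,0]],[1,[0,0,0],[0,0,0]],[1,[0,0,0],[0,0,0]],[1,[0,0,0],[0,0,0]],[1,[0,0,0],[0,0,0]]]'; python3 - <<'E'
from bench import robot
o=robot.get_obs();print(o['wrist_force'],o['wrist_torque'],o['width'],o['finger_force'],o['tool_pos'])
E
```

```text
time: 6.25
tool_pos: [0.497, -0.1535, 0.127]
ee_rot: [3.142, -0.0, -0.241]
wrist_force: [-0.9, -0.6, -0.0]
width: 0.0128
finger_force: 30.0
[-0.88854157 -0.64295492 -0.03418129] [-0.00411516  0.1497523  -0.09195691] 0.012845415948042196 29.99952256679535 [ 0.49695119 -0.15352164  0.12703785]
```

```bash
python3 -m crank '[[1,[0,0,0],[0,0,-7.3]],[1,[0,0,0],[0,0,-7.3]],[1,[0,0,0],[0,0,-7.3]],[1,[0,0,0],[0,0,-7.3]],[1,[0,0,0],[0,0,-7.3]],[1,[0,0,0],[0,0,-7.3]]]';  python3 -m crank '[[1,[0,0,0],[0,0,-7.3]],[1,[0,0,0],[0,0,-7.3]],[1,[0,0,0],[0,0,0]],[1,[0,0,0],[0,0,0]]]'; python3 - <<'E'
from h import *
from bench import robot,vision
import cv2
o=robot.get_obs();print(np.degrees(o['ee_rot'][2])+180,o['wrist_force'],o['wrist_torque'],o['width'])
s=vision.snapshot('side');t=vision.snapshot('top')
a=cv2.resize(s['color'][110:240,240:370],(400,400),interpolation=cv2.INTER_CUBIC);b=cv2.resize(t['color'][186:266,296:376],(400,400),interpolation=cv2.INTER_CUBIC)
cv2.imwrite('pics/c2.png',np.hstack([a,b])[:,:,::-1])
E
```

```text
time: 6.85
tool_pos: [0.4969, -0.153, 0.1269]
ee_rot: [-3.141, -0.001, 0.529]
wrist_force: [0.1, 1.9, -0.8]
width: 0.0126
finger_force: 30.0
time: 7.25
tool_pos: [0.4963, -0.1525, 0.1265]
ee_rot: [-3.139, -0.0, 0.776]
wrist_force: [-0.6, 2.7, -0.2]
width: 0.0129
finger_force: 30.0
224.46071673422654 [-0.6174369   2.73527616 -0.22024042] [0.6192236  0.3382941  0.10533064] 0.012943057592253499
```

View pics/c2.png

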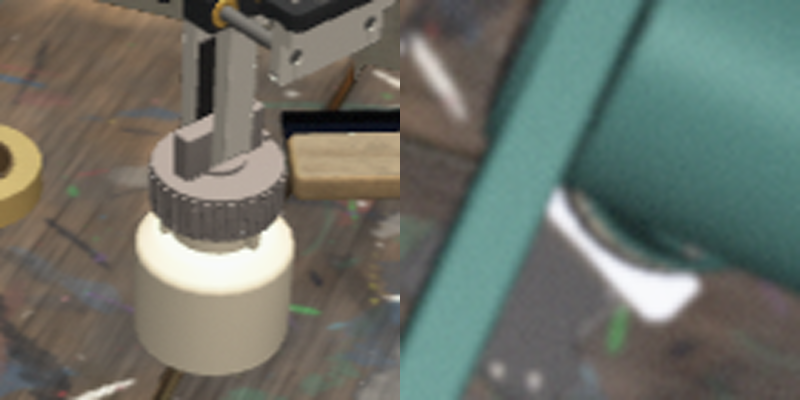

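The bar has turned to yaw 224°, about at the mark, and is still gripped (side view: bar at (190,150)). The lid has not dropped yet, so I'll lower it gently.

```bash
python3 -m crank '[[1,[0,0,0.002],[0,0,0]],[1,[0,0,0.002],[0,0,0]],[1,[0,0,0],[0,0,0]]]';python3 -m crank '[[1,[0,0,0.002],[0,0,0]],[1,[0,0,0.002],[0,0,0]],[1,[0,0,0.001],[0,0,0]],[1,[0,0,0],[0,0,0]]]'
```

```text
time: 7.65
tool_pos: [0.4966, -0.1526, 0.1229]
ee_rot: [-3.14, -0.001, 0.778]
wrist_force: [-2.0, 5.0, 1.0]
width: 0.0128
finger_force: 30.0
time: 8.05
tool_pos: [0.4966, -0.1526, 0.1181]
ee_rot: [-3.14, -0.001, 0.778]
wrist_force: [-2.7, 4.6, 2.1]
width: 0.0128
finger_force: 30.0
```

```bash
python3 -m crank '[[1,[0,0,0.001],[0,0,0]],[1,[0,0,0],[0,0,0]]]';python3 -m crank '[[1,[0,0,0.0007],[0,0,0]],[1,[0,0,0],[0,0,0]]]'
```

```text
time: 8.25
tool_pos: [0.4966, -0.1526, 0.1172]
ee_rot: [-3.14, -0.001, 0.778]
wrist_force: [-1.5, 5.7, 1.9]
width: 0.0127
finger_force: 30.0
time: 8.45
tool_pos: [0.4966, -0.1526, 0.1171]
ee_rot: [-3.14, -0.001, 0.778]
wrist_force: [-2.7, 5.1, 3.5]
width: 0.0126
finger_force: 30.0
```

```bash
python3 -m crank '[[1,[0,0,0],[0,0,7]],[1,[0,0,0],[0,0,7]],[1,[0,0,0],[0,0,7]],[1,[0,0,0],[0,0,7]],[1,[0,0,0],[0,0,0]]]'; python3 -c "
from bench import robot
o=robot.get_obs();print(o['wrist_torque'])"; python3 -m crank '[[1,[0,0,0],[0,0,7]],[1,[0,0,0],[0,0,7]],[1,[0,0,0],[0,0,7]],[1,[0,0,0],[0,0,7]],[1,[0,0,0],[0,0,4]],[1,[0,0,0],[0,0,0]],[1,[0,0,0],[0,0,0]]]'; python3 -c "
from bench import robot
o=robot.get_obs();print(o['wrist_torque'])"
```

```text
time: 8.95
tool_pos: [0.4972, -0.1534, 0.117]
ee_rot: [3.141, -0.001, 0.289]
wrist_force: [-1.3, 4.3, 2.8]
width: 0.0126
finger_force: 30.0
[ 0.78962072  0.56531219 -0.14862934]
time: 9.65
tool_pos: [0.4972, -0.1546, 0.117]
ee_rot: [3.14, -0.002, -0.267]
wrist_force: [-1.7, 0.3, 4.0]
width: 0.013
finger_force: 30.0
[ 0.10033954  0.63766608 -0.01991877]
```

```bash
for i in 1 2; do :; done; python3 -m crank '[[1,[0,0,0],[0,0,2]],[1,[0,0,0],[0,0,2]],[1,[0,0,0],[0,0,2]],[1,[0,0,0],[0,0,0]]]'; python3 -c "
from bench import robot
o=robot.get_obs();print(o['wrist_torque'])"; python3 -m crank '[[1,[0,0,0],[0,0,2]],[1,[0,0,0],[0,0,1]],[1,[0,0,0],[0,0,0]]]'; python3 -c "
from bench import robot
o=robot.get_obs();print(o['wrist_torque'])"; python3 -m crank '[[1,[0,0,0],[0,0,1.5]],[1,[0,0,0],[0,0,0]]]'; python3 -c "
from bench import robot
o=robot.get_obs();print(o['wrist_torque'])"
```

```text
time: 10.05
tool_pos: [0.4972, -0.1546, 0.1171]
ee_rot: [3.14, -0.002, -0.372]
wrist_force: [-2.5, -0.2, 5.0]
width: 0.0127
finger_force: 30.0
[-0.06680376  0.67948115  0.05941832]
time: 10.35
tool_pos: [0.4971, -0.1544, 0.1171]
ee_rot: [3.14, -0.002, -0.424]
wrist_force: [-3.1, -0.5, 5.3]
width: 0.0124
finger_force: 30.0
[0.10788198 0.76424005 0.08588537]
time: 10.55
tool_pos: [0.497, -0.1543, 0.117]
ee_rot: [3.14, -0.001, -0.45]
wrist_force: [-3.2, -0.0, 5.5]
width: 0.0129
finger_force: 30.1
[0.02728695 0.73512681 0.34602428]
```

```bash
python3 -m crank '[[1,[0,0,0],[0,0,1.5]],[1,[0,0,0],[0,0,0]]]'; python3 -c "
from bench import robot
o=robot.get_obs();print(o['wrist_torque'])"; python3 -m crank '[[1,[0,0,0],[0,0,1.5]],[1,[0,0,0],[0,0,0]],[1,[0,0,0],[0,0,0]]]'; python3 -c "
from bench import robot
o=robot.get_obs();print(o['wrist_torque'])"
```

```text
time: 10.75
tool_pos: [0.4969, -0.1543, 0.117]
ee_rot: [3.14, -0.001, -0.475]
wrist_force: [-3.3, -0.3, 6.2]
width: 0.013
finger_force: 30.6
[-0.00316863  0.79917549  0.51613758]
time: 11.05
tool_pos: [0.4969, -0.1543, 0.117]
ee_rot: [3.14, -0.001, -0.501]
wrist_force: [-3.3, 0.4, 5.8]
width: 0.0132
finger_force: 31.3
[0.00229451 0.79807372 0.6294761 ]
```

Torque rises steadily to 0.63 N·m while the lid no longer turns, which is the firm stop. I'll release, rise, back off and look.

```bash
python3 -m crank '[[0,[0,0,0],[0,0,0]],[0,[0,0,0],[0,0,0]],[0,[0,0,0],[0,0,0]],[0,[0,0,0],[0,0,0]],[0,[0,0,0],[0,0,0]],[0,[0,0,-0.01],[0,0,0]],[0,[0,0,-0.03],[0,0,0]],[0,[0,0,-0.04],[0,0,0]]]'; python3 -m crank '[[0,[0,0,-0.04],[0,0,0]],[0,[-0.02,0,-0.03],[0,0,0]],[0,[-0.04,0,0],[0,0,0]],[0,[-0.04,0,0],[0,0,0]],[0,[-0.04,0,0],[0,0,0]],[0,[-0.03,0,0],[0,0,0]],[0,[0,0,0],[0,0,0]]]'; python3 - <<'E'
from h import *
from bench import robot,vision
import cv2
s=vision.snapshot('side');t=vision.snapshot('top')
a=cv2.resize(s['color'][110:240,240:370],(400,400),interpolation=cv2.INTER_CUBIC);b=cv2.resize(t['color'][186:266,296:376],(400,400),interpolation=cv2.INTER_CUBIC)
cv2.imwrite('pics/c3.png',np.hstack([a,b])[:,:,::-1])
P=pts(t)[198:254,306:362].reshape(-1,3)
for lo,hi in((.133,.16),(.105,.128)):
    p=P[(P[:,2]>lo)&(P[:,2]<hi)]
    if len(p)>5:
        w,V=np.linalg.eigh(np.cov(p[:,:2].T));d=V[:,1];print(len(p),p.mean(0),np.median(p[:,2]),np.degrees(np.arctan2(d[1],d[0])))
P=pts(t)[120:158,290:325].reshape(-1,3);m=(P[:,2]>.05)&(P[:,2]<.08);print('pot',P[m].mean(0))
E
```

```text
time: 11.85
tool_pos: [0.4956, -0.153, 0.1955]
ee_rot: [3.141, 0.005, -0.505]
wrist_force: [0.9, -0.4, 0.6]
width: 0.0737
finger_force: 0.0
time: 12.55
tool_pos: [0.3463, -0.0701, 0.2683]
ee_rot: [-3.141, -0.004, -0.503]
wrist_force: [0.1, -0.4, 0.3]
width: 0.0942
finger_force: 0.0
192 [ 0.49734951 -0.15351363  0.14032657] 0.14037352890100463 155.9381221992442
873 [ 0.49712043 -0.15278864  0.11276329] 0.1126056732938794 66.0505393053254
pot [ 0.68837056 -0.09374987  0.0618867 ]
```

View pics/c3.png

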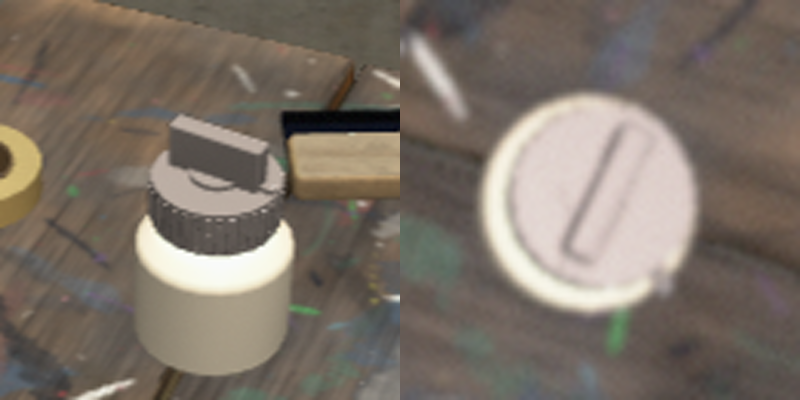

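The lid sits 10 mm lower and level. Its bar is at 156°, with the nose at side (280,190) and the rib at top (665,278), so it is about 68° past the mark, which is the stop. The pot has not moved.

```bash
python3 -c "
from bench import robot
print(robot.close_job())"
```

```text
the job is handed in; nothing more can be done
None
```

The squat jar's lid was turned back to the mark, dropped 10 mm into the thread, turned clockwise to its firm stop and released; the ink pot has not moved, and I handed the job in at about 12.7 s.

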